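Let a ratcheted antenna positioner run back to its marker

TASK

Let the wound-up drum of the antenna roll positioner run back to its marker: press the release lever gently down until the pawl is lifted fully clear of the toothed wheel, keep it there while the spring turns the drum back by itself, then let go so that the pawl drops into the tooth that leaves the white index arm nearest the marker pin. Work it by the lever alone, without touching drum or pawl, press no harder than about 15 N, and leave the things lying around where they are.

Things in the scene. Friction and masses are not known exactly. Their poses are not given: they have to be found in the camera images.
- positioner: fixed stand: aluminium base plate 96 x 225 x 12 mm with an upright plate behind the drum. Origin on the bench below the drum's axle; own -x is the front (towards the robot), +y left seen from the front, z up. Axle along own x at z = 85 mm. The stand's top is at z = 144 mm, the lever's adjusting screw reaches 173 mm
- drum: black drum, steel toothed wheel (15 teeth, pitch 0.419 rad, tip radius 45 mm, root 37 mm) and white index arm. Origin on the axle; own z along the index arm, own x along the axle to the back. A spring drives it clockwise seen from the front (index goes from bottom over the left to the top); a built-in brake holds it to about 0.25 rad/s. With the pawl down it stands only at every 0.419 rad
- index_tip (a point): tip of the white index arm on the drum's front, 60 mm from the axle. If the pawl is not dropped in time it runs past the marker, and there is no way back
- marker_pin (a point): front end of the fixed marker pin, a steel pin of 7 mm diameter reaching forward at 68 mm from the axle, somewhere on the upper left quarter of the dial; it stands at another angle each time
- pawl_nose (a point): centre of the round 5 mm nose of the pawl, on top of the wheel. In the stand's frame: z = 125 mm (within 1.5) seated in a tooth, clear of all teeth from about 132 mm, soft end of travel 134 to 137 mm
- lever_pad (a point): middle of the top of the black rubber pad, 28 (x) x 30 mm, on the right-hand end of the release lever; 156 mm high when up, 146 mm right of and 11 mm in front of the drum's origin. Push it down: after 1 to 21 mm of idle play (hidden, differs each time) the lever meets the pawl's tail; 11 mm beyond that the nose is clear, 15 mm beyond that the tail meets a rubber bumper
- release_lever: aluminium release lever with pad and screw; origin on its pivot (the pawl's pivot), 88 mm left of the pad. Force at the pad: idle play 0 to 3 N, lifting the loaded pawl out of its tooth 3 to 8 N, once it is out 1 to 4 N, then the bumper adds 2 to 4 N per mm. It springs up when let go
- antenna_sample: bystander: small etched antenna board with a brass connector, about 49 x 39 x 8 mm, lying left of the stand; origin at the centre of its underside
- adapter: bystander: brass coaxial adapter, 28 mm long, lying right of the stand; origin at the centre of its underside
- attenuator: bystander: black finned coaxial attenuator, 58 mm long, near the front edge; origin at the centre of its underside
- gold_module: bystander: gold-coloured box module, 56 x 85 x 35 mm, near the front edge; origin at the centre of its underside
- pawl: steel rocker pawl; origin on its pivot, 55 mm right of the nose (seen from the front), 132 mm above the bench; own y towards the nose. A spring pushes the nose down. Dropped anywhere between two teeth, the nose slides down a tooth's back and catches the drum at the next stop that the drum comes to

How it is judged (in metres and radians):
On the way:
1. the pawl is lifted clear of the wheel with the lever and the drum runs back (z of pawl_nose in the frame of positioner above 0.1315 m and angular speed of drum above 0.1 rad/s), for 0.5 s.
At the end, for the whole second after the job is handed in: the index tip stands within 19.5 mm of the marker pin's axis (the nearest tooth or one practically as near), the pawl's nose is seated in a tooth (below 127.5 mm) and the drum stands still (distance between index_tip and marker_pin below 0.0195 m and z of pawl_nose in the frame of positioner below 0.1275 m and angular speed of drum below 0.03 rad/s); the robot touches nothing.
It fails at once if the lever is pressed with more than 18 N (contact force between the arm and release_lever above 18 N).
It fails at once if the lever is pressed with more than 18 N by the fingers (contact force between the fingers and release_lever above 18 N).
It fails at once if the robot touches the drum or the pawl (contact force between any of the fingers, the arm and drum above 0.5 N or contact force between any of the fingers, the arm and pawl above 0.5 N).
It fails at once if a bystander is pushed more than 20 mm (distance of any of antenna_sample, adapter, attenuator, gold_module from where it was at the start of the episode above 0.02 m).
It also fails if it takes over 64 s, if anything falls off the work surface, if the arm or the gripper's body presses on something with over 40 N, if the wrist force passes 120 N, or if a joint passes its speed limit or range.

ROBOT

A 6-joint arm with a two-finger parallel gripper is mounted at the origin on a cart in front of the work surface, level with it; the furniture and walls round the work are solid. World frame = base frame: x ahead of the robot, y to its left, z up, the work surface at z = 0. Lengths are in m, angles in degrees, forces in N, time in s.
With the tool pointing down it reaches from about 0.4 to 0.825 m from the base axis. Payload 7 kg.
Tool frame: the origin (TCP) lies on the centre line of the jaws, within the pads' length; the fingertips stand 8 mm ahead of it and the grasp point (between the pads) lies 11 mm behind it (r.tcp_to_tips is the distance from the TCP to the fingertips, in m); z points along the fingers, y is the direction in which the jaws open and shut (so a half turn about z gives the same grasp; the last joint's range is limited). The gripper opens to 88 mm and grips with 3 to 60 N. Pads are 19 mm wide; open, the fingers measure 130 mm over their backs; the gripper's body (78 mm by 193 mm) begins 47 mm behind the grasp point.
Start: joints at [83.027, 20.546, 0.682, 0, -70.136, -16.507], TCP at [0.269, 0.619, 0.235] pointing down, gripper open.
Joint ranges: [-176.03, 176.03], [-82.01, 121.73], [-58.28, 71.71], [-173.87, 95.51], [-174.79, -0.11], [-173.66, 173.66]. Speed limits (degrees/s): [136.94, 136.94, 172.46, 180, 180, 180].

INTERFACE

Orientations are given as [roll, pitch, yaw] about the fixed x, y, z axes, in that order (R = Rz(yaw) Ry(pitch) Rx(roll)).
In Python, from plant import r gives the robot as it stands.
- The arm moves only by the tool drive_tool, never from a script. Its argument "plan" is text: rows parted by semicolons, each of 4 numbers parted by spaces: the shift along the tool's x, y, z in cm, then the turn about the tool's z in rad. A call has 1 to 8 rows; each row is the pose to reach, as a shift and turn from the pose commanded when the call began, along the tool's axes at that moment; what a row does not reach only later rows make up. A row lasts 1/8 s, in which the tool goes at most 62.5 mm and 10.7 degrees, less where a joint would pass 70% of its speed; a pose out of reach is approached as far as the arm can. A call with a gripper value outside its range is refused whole. "fingers" is the closure, from -1 (fully open) to 1 (shut), set as the call begins (left out, the last holds). The fingers move at their own pace and stop on an object; "squeeze" is the grip in N (left out, the last holds). Time passes only in rows, so rows that repeat a pose let the fingers close. It gives the time, the measured TCP pose, the force and the opening at its end, in the units of the state.
- r.get_state(): the state, without advancing time (a new reading comes with each control period).
- r.capture(name): name is "side" or "top"; returns a dict with "frame" (420x560x3 uint8, red, green, blue), "fovy" (degrees; the focal length in pixels is half the picture's height over the tangent of half this angle, whatever the lens; pixels are square), "cx", "cy" (the principal point, pixels), "rvec" (rotation vector, rad) and "tvec" (3), from world to camera coordinates, as OpenCV has them. Camera axes: x right, y down, z forward; pixel columns grow to the right and rows downward; lengths in m; the calibration is good to about 2 mm. A picture is of the moment at which its call begins. There is no depth.
- r.close_job(): hands the job in, once; it reports no verdict.
The state is a dict: "time_s": time; "joints": joint angles; "qd": joint speeds; "joint_torque": joint torques, N m; "tcp_pos": TCP position; "eef_rot": TCP orientation; "contact_force": force on the tool from outside, world axes, zero at the start; "moment": the same for the moment, N m; "gripper_width": finger opening in m.
Only numpy, scipy, OpenCV 4.12 (cv2) and the standard library are available. Lean on these libraries where they do the work, as an engineer would, in place of code of your own. Each camera call takes 0.05 s, during which the arm holds its last target. There are 200 camera calls.

## Working session

There is one attempt and no reset: what is moved stays moved. The work goes in short steps, Python scripts to look and compute and a tool call to move; the robot and the scene stay as the last step left them, time stands still between calls to the robot, and variables do not carry over. Pictures are saved under pics/ and viewed, about 8 in all and at most 12, crops included, and the job is handed in when it is done.

Besides the shell and the picture viewer there is one more tool, called after "Request:" in YAML: its name, and indented under it one key for each argument. drive_tool: Moves the arm, as the interface text tells. Its arguments: {"type":"object","properties":{"plan":{"type":"string"},"fingers":{"type":"number"},"squeeze":{"type":"number"}},"required":["plan"]}

```bash
ls; mkdir -p pics; python3 - <<'E'
from plant import r
import cv2
print(r.get_state())
for n in("side","top"):
    c=r.capture(n); cv2.imwrite(f"pics/{n}0.png",c["frame"][:,:,::-1]); c.pop("frame"); print(c)
E
```

```text
pics
{'time_s': 0.0, 'joints': array([ 8.30273327e+01,  2.05924058e+01,  6.34963213e-01, -2.17297480e-02,
       -7.01356002e+01, -1.65090146e+01]), 'qd': array([-0.02255411, -0.05022609,  0.01685939,  0.00698722,  0.0557523 ,
        0.00599888]), 'joint_torque': array([-7.04717295e-04, -5.82710302e+01,  2.93055314e+01,  6.99729145e+00,
        7.01461133e-03, -1.67542430e-04]), 'tcp_pos': array([0.26876039, 0.61867594, 0.23361569]), 'eef_rot': array([ 1.79904988e+02, -6.85719051e-03, -2.34890765e+01]), 'contact_force': array([-1.13756563,  0.28046998,  0.27792159]), 'moment': array([-0.01972698,  0.01345859, -0.0218913 ]), 'gripper_width': 0.08785954607266168}
{'fovy': 45.1883873355393, 'cx': 279.79364223644717, 'cy': 209.29100779405204, 'rvec': array([ 0.02507369,  2.74840681, -1.50995763]), 'tvec': array([0.56977201, 0.07635399, 1.13967323])}
{'fovy': 53.169558865047804, 'cx': 274.7110170921471, 'cy': 213.09693892251582, 'rvec': array([ 2.15487584, -2.14987759,  0.16266021]), 'tvec': array([0.03666437, 0.57290435, 0.92536271])}
```

View pics/side0.png

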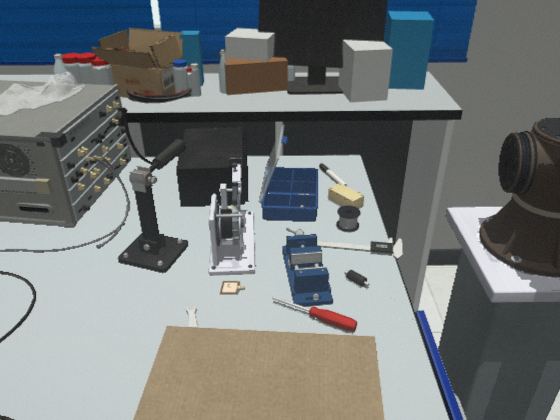

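View pics/top0.png

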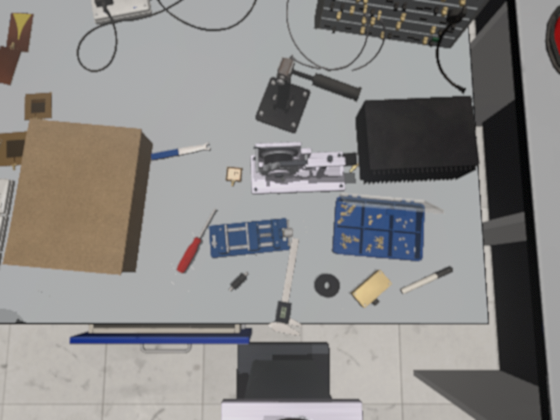

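```bash
cat > h.py <<'E'
from plant import r
import cv2, numpy as np
class Cam:
    def __init__(s,n):
        c=r.capture(n); s.f=c["frame"]; f=210/np.tan(np.radians(c["fovy"]/2))
        s.K=np.array([[f,0,c["cx"]],[0,f,c["cy"]],[0,0,1]]); s.R=cv2.Rodrigues(c["rvec"])[0]; s.t=c["tvec"]; s.C=-s.R.T@s.t
    def px(s,P): q=s.K@(s.R@np.array(P,float)+s.t); return q[:2]/q[2]
    def ray(s,u,v): d=s.R.T@np.linalg.solve(s.K,[u,v,1]); return s.C,d/np.linalg.norm(d)
    def plane(s,u,v,z): C,d=s.ray(u,v); return C+d*(z-C[2])/d[2]
    def save(s,name,x0,y0,x1,y1,k):
        cv2.imwrite(f"pics/{name}.png",cv2.resize(s.f[y0:y1,x0:x1,::-1],None,fx=k,fy=k,interpolation=cv2.INTER_CUBIC))
E
python3 - <<'E'
from h import *
S=Cam("side");T=Cam("top")
for P in([0,0,0],[.269,.619,.235],[.5,0,0],[.5,.2,0],[.5,-.2,0]): print(P,S.px(P),T.px(P))
print(S.C,T.C)
print(T.plane(250,194,0.012),T.plane(345,190,0.012),T.plane(348,160,.15))
S.save("s1",195,140,275,290,4); T.save("t1",235,130,375,205,5)
E
```

```text
[0, 0, 0] [532.0834021  243.09984407] [291.3377812  472.90084238]
[0.269, 0.619, 0.235] [600.98250962 429.57751741] [-60.80694897 370.32617305]
[0.5, 0, 0] [310.89205816 245.8060069 ] [290.50730054 245.92279454]
[0.5, 0.2, 0] [318.08317632 308.30019532] [206.10800287 245.73247176]
[0.5, -0.2, 0] [305.5651739  199.51288522] [374.59439126 246.11241328]
[0.58321234 0.91133179 0.67724654] [0.43663685 0.04690563 0.99649783]
[0.62267279 0.09671746 0.012     ] [ 0.63318622 -0.13034905  0.012     ] [ 0.66914789 -0.11314632  0.15      ]
```

View pics/s1.png

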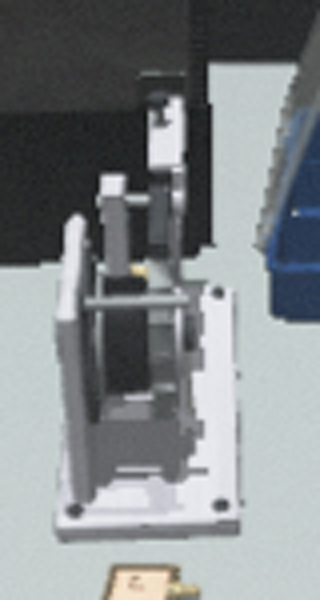

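View pics/t1.png

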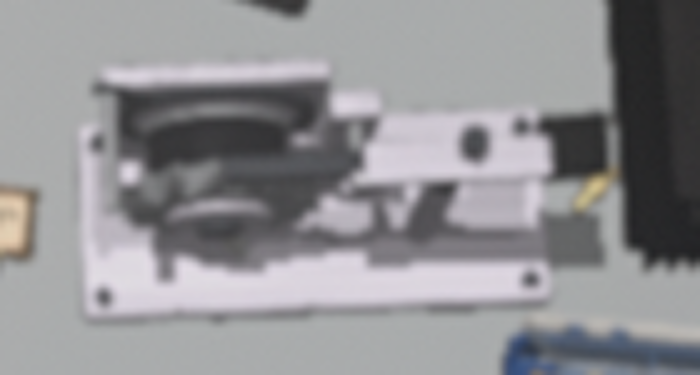

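```bash
cat >> h.py <<'E'
def tri(S,us,T,ut):
    a,d=S.ray(*us); b,e=T.ray(*ut)
    s=np.linalg.lstsq(np.c_[d,-e],b-a,rcond=None)[0]; p=a+d*s[0]; q=b+e*s[1]; return (p+q)/2,np.linalg.norm(p-q)
E
python3 - <<'E'
from h import *
S=Cam("side");T=Cam("top")
t=lambda x,y:(235+x/5-.4,130+y/5-.4); s=lambda x,y:(195+x/4-.4,140+y/4-.4)
fl=T.plane(*t(86,318),.012);fr=T.plane(*t(548,300),.012);bl=T.plane(*t(82,128),.012)
fl2=S.plane(*s(239,525),.012);bl2=S.plane(*s(57,530),.012)
print("fl",fl,fl2,"fr",fr,"bl",bl,bl2, "len",np.linalg.norm(fl-fr))
print("yaw",np.degrees(np.arctan2(*(fl-fr)[:2]))*-1+0)
print("pad",T.plane(*t(576,146),.156), [T.plane(*t(x,y),.156) for x,y in((545,117),(607,117),(607,175),(552,178))])
print("pad side",S.plane(*s(163,75),.156))
print("rod end",tri(S,s(186,299),T,t(120,217)))
print("box",tri(S,(243,158),T,(361,180)))
im=S.f[140:290,195:275].astype(float)
for k in range(5): im=im+Cam("side").f[140:290,195:275]
im=(im/6).astype(np.uint8)[25:120,20:60]
cv2.imwrite("pics/s2.png",cv2.resize(im[:,:,::-1],(320*1,760),interpolation=cv2.INTER_CUBIC)[:600])
im=T.f[135:195,240:320].astype(float)
for k in range(5): im=im+Cam("top").f[135:195,240:320]
tt=cv2.resize((im/6).astype(np.uint8)[:,:,::-1],None,fx=8,fy=8,interpolation=cv2.INTER_CUBIC)
cv2.imwrite("pics/t2.png",tt)
E
python3 -c "
import cv2,numpy as np
a=cv2.imread('pics/s2.png');b=cv2.imread('pics/t2.png')
o=np.zeros((600,800,3),np.uint8);o[:,:320]=a;o[:360,320:]=cv2.resize(b,(480,360));cv2.imwrite('pics/c2.png',o)"
```

```text
fl [0.62462711 0.09244659 0.012     ] [0.62398231 0.10012737 0.012     ] fr [ 0.63415389 -0.1284531   0.012     ] bl [0.71798233 0.09525039 0.012     ] [0.7174595  0.10227036 0.012     ] len 0.22110502221909173
yaw 2.469476535514646
pad [ 0.67006469 -0.11579376  0.156     ] [array([ 0.6823578 , -0.10323658,  0.156     ]), array([ 0.68247168, -0.12893826,  0.156     ]), array([ 0.65781732, -0.12830424,  0.156     ]), array([ 0.65645354, -0.10556724,  0.156     ])]
pad side [ 0.66910283 -0.12860539  0.156     ]
rod end (array([0.64606724, 0.07284443, 0.13320854]), np.float64(0.002486060128326815))
box (array([ 0.64021789, -0.14091842,  0.14733303]), np.float64(0.025093454173531194))
```

View pics/c2.png

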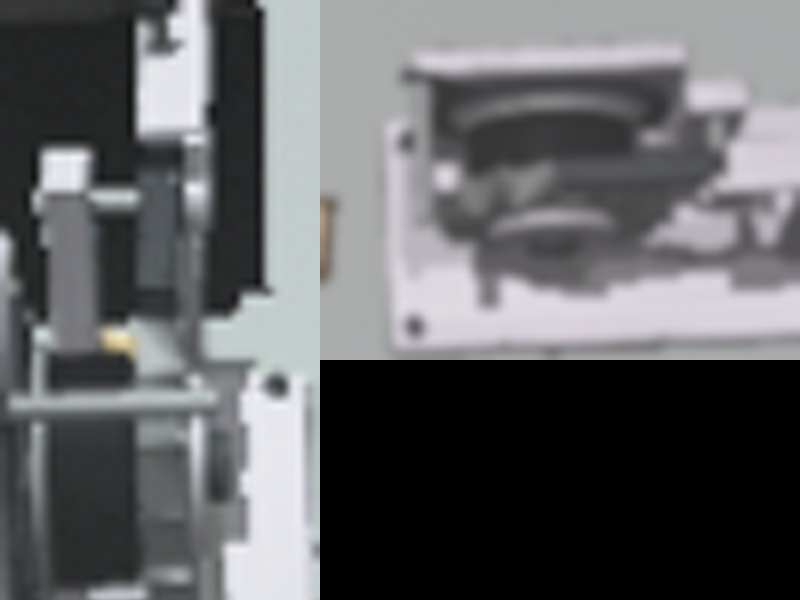

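Request:
drive_tool:
  plan: "2 3 -2 0.12; 5 7 -4 0.26; 8.5 11.5 -6 0.4; 12 16.5 -7 0.55; 15.5 21.5 -7 0.7; 19 26 -7 0.85; 22 30 -7 1.0; 24 33 -7 1.117"
  fingers: 1
  squeeze: 10

```text
time_s: 1.8
tcp_pos: [0.3577, 0.2188, 0.305]
eef_rot: [-180.0, 0.1, -87.8]
contact_force: [0.1, -0.5, 0.4]
gripper_width: 0.0138
```

```bash
python3 - <<'E'
from h import *
S=Cam("side")
im=0
for k in range(5): im=im+Cam("side").f[190:275,205:265].astype(float)
cv2.imwrite("pics/s3.png",cv2.resize((im/5).astype(np.uint8)[:,:,::-1],None,fx=7,fy=7,interpolation=cv2.INTER_CUBIC))
O=np.array([.6747,.0285,0]);yw=np.radians(2.5);X=np.array([np.cos(yw),np.sin(yw),0]);Y=np.array([-np.sin(yw),np.cos(yw),0])
for a in range(0,200,15):
    p=O-.03*X+.06*np.sin(np.radians(a))*Y+[0,0,.085+.06*np.cos(np.radians(a))]
    print(a,((S.px(p)-[205,190]+.5)*7).round())
print(r.get_state()["tcp_pos"],r.get_state()["eef_rot"])
E
```

```text
0 [271.  56.]
15 [271.  90.]
30 [272. 134.]
45 [273. 186.]
60 [275. 241.]
75 [277. 294.]
90 [279. 343.]
105 [281. 382.]
120 [283. 410.]
135 [285. 424.]
150 [286. 425.]
165 [287. 412.]
180 [287. 387.]
195 [286. 353.]
[0.35762177 0.22130428 0.30465996] [-1.79989667e+02  2.04178400e-02 -8.74205986e+01]
```

View pics/s3.png

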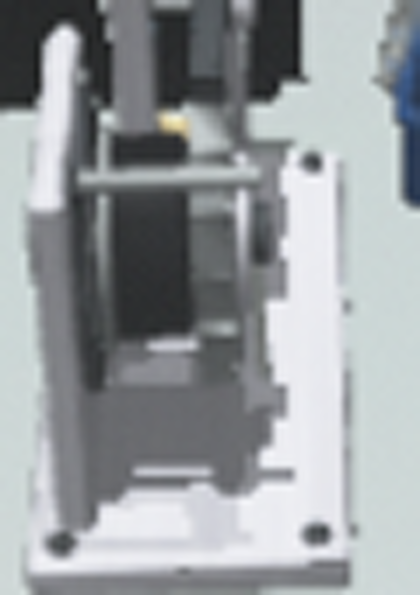

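Request:
drive_tool:
  plan: "3 -2.5 0 0; 7.5 -6.3 0 0; 12.5 -10.5 0 0; 17.5 -14.8 0 0; 22.5 -19 0 0; 27.5 -23 0 0; 32 -27 0 0; 35 -29.7 0 0"

```text
time_s: 3.1
tcp_pos: [0.6717, -0.1168, 0.3031]
eef_rot: [179.9, -0.0, -87.4]
contact_force: [0.5, 0.1, -0.5]
gripper_width: 0.0007
```

Request:
drive_tool:
  plan: "0 0 2 0; 0 0 4.5 0; 0 0 7 0; 0 0 9 0; 0 0 10.5 0; 0 0 11 0"

```text
time_s: 3.85
tcp_pos: [0.6697, -0.1152, 0.1931]
eef_rot: [179.9, -0.0, -87.4]
contact_force: [0.5, -0.7, 0.4]
gripper_width: 0.0006
```

```bash
python3 - <<'E'
from h import *
S=Cam("side");T=Cam("top")
a=cv2.resize(S.f[110:230,195:275],None,fx=5,fy=5,interpolation=cv2.INTER_CUBIC)
b=cv2.resize(T.f[110:230,290:370],None,fx=5,fy=5,interpolation=cv2.INTER_CUBIC)
cv2.imwrite("pics/p.png",np.hstack([a,b])[:,:,::-1])
s=r.get_state();print(s["tcp_pos"],s["eef_rot"],s["contact_force"],s["joints"],r.tcp_to_tips)
print((S.px([.67,-.117,.156])-[195,110])*5,(T.px([.67,-.117,.156])-[290,110])*5)
tip=s["tcp_pos"]-[0,0,r.tcp_to_tips];print((S.px(tip)-[195,110])*5,(T.px(tip)-[290,110])*5)
E
```

```text
[ 0.66985457 -0.11549017  0.19415301] [ 1.79961992e+02 -8.15493603e-03 -8.74437226e+01] [ 0.37445159  0.11811172 -1.62817549] [ 6.61047408e+00  2.24514141e+01 -1.82786685e+00  5.97407869e-03
 -6.57592090e+01 -4.05665403e+00] 0.008
[198.30169155 253.29106236] [301.91964622 244.164412  ]
[195.00884957 194.45476419] [312.37100927 224.16030973]
```

View pics/p.png

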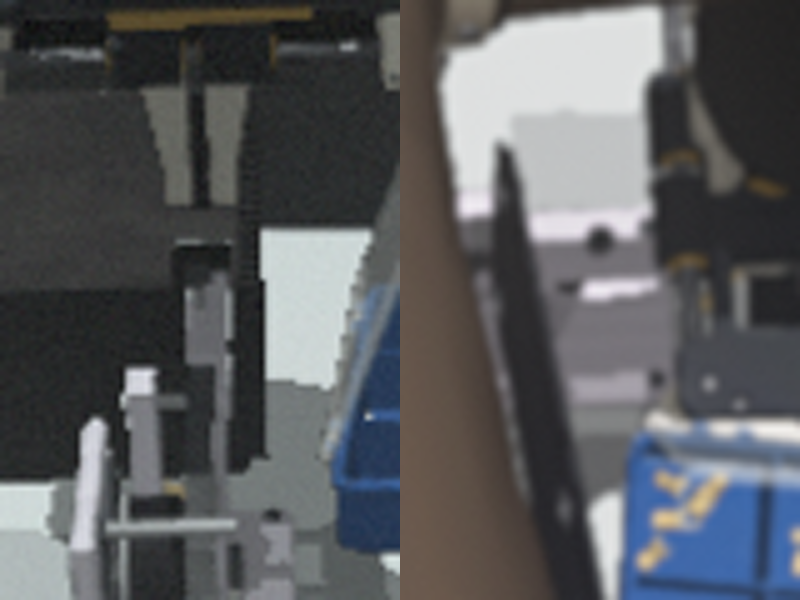

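Request:
drive_tool:
  plan: "0.1 0 0.5 0; 0.3 0 1.2 0; 0.3 0 1.8 0; 0.3 0 2.3 0; 0.3 0 2.5 0; 0.3 0 2.5 0"

```text
time_s: 4.7
tcp_pos: [0.6698, -0.1188, 0.1694]
eef_rot: [180.0, -0.0, -87.5]
contact_force: [-0.5, 0.3, 0.3]
gripper_width: 0.0005
```

Request:
drive_tool:
  plan: "0 0 0.1 0; 0 0 0.2 0; 0 0 0.3 0; 0 0 0.4 0; 0 0 0.5 0; 0 0 0.6 0; 0 0 0.6 0"

```text
time_s: 5.58
tcp_pos: [0.6699, -0.1188, 0.1635]
eef_rot: [-180.0, -0.0, -87.5]
contact_force: [0.3, -0.2, 1.1]
gripper_width: 0.0004
```

Request:
drive_tool:
  plan: "0 0 0.1 0; 0 0 0.2 0; 0 0 0.3 0; 0 0 0.3 0"

```text
time_s: 6.08
tcp_pos: [0.6698, -0.1188, 0.1605]
eef_rot: [180.0, 0.0, -87.5]
contact_force: [-0.1, -0.5, 0.8]
gripper_width: 0.0006
```

Request:
drive_tool:
  plan: "0 0 0.1 0; 0 0 0.2 0; 0 0 0.3 0; 0 0 0.3 0"

```text
time_s: 6.58
tcp_pos: [0.6698, -0.1188, 0.1575]
eef_rot: [180.0, 0.0, -87.5]
contact_force: [0.3, -0.5, 1.0]
gripper_width: 0.0004
```

Request:
drive_tool:
  plan: "0 0 0.1 0; 0 0 0.2 0; 0 0 0.3 0; 0 0 0.3 0"

```text
time_s: 7.08
tcp_pos: [0.6698, -0.1188, 0.1545]
eef_rot: [180.0, 0.0, -87.5]
contact_force: [0.4, -0.3, 0.9]
gripper_width: 0.0005
```

Request:
drive_tool:
  plan: "0 0 0.1 0; 0 0 0.2 0; 0 0 0.3 0; 0 0 0.3 0"

```text
time_s: 7.58
tcp_pos: [0.6698, -0.1188, 0.1515]
eef_rot: [180.0, 0.0, -87.5]
contact_force: [0.5, -0.5, 1.1]
gripper_width: 0.0001
```

Request:
drive_tool:
  plan: "0 0 0.1 0; 0 0 0.2 0; 0 0 0.3 0; 0 0 0.3 0"

```text
time_s: 8.07
tcp_pos: [0.6698, -0.1188, 0.1484]
eef_rot: [180.0, -0.0, -87.5]
contact_force: [1.2, -1.3, 0.9]
gripper_width: 0.0005
```

Tip at 0.1404, 15.6 mm down, still in idle play.

Request:
drive_tool:
  plan: "0 0 0.1 0; 0 0 0.2 0; 0 0 0.2 0"

```text
time_s: 8.45
tcp_pos: [0.6698, -0.1189, 0.1467]
eef_rot: [-180.0, -0.0, -87.5]
contact_force: [-0.2, -1.5, 2.1]
gripper_width: -0.0
```

Request:
drive_tool:
  plan: "0 0 0.1 0; 0 0 0.2 0; 0 0 0.2 0"

```text
time_s: 8.82
tcp_pos: [0.6699, -0.119, 0.145]
eef_rot: [-180.0, -0.0, -87.5]
contact_force: [-0.9, -1.5, 5.5]
gripper_width: 0.0006
```

Request:
drive_tool:
  plan: "0 0 0.1 0; 0 0 0.2 0; 0 0 0.2 0"

```text
time_s: 9.2
tcp_pos: [0.6699, -0.119, 0.1428]
eef_rot: [-180.0, -0.0, -87.5]
contact_force: [-0.5, -2.4, 5.5]
gripper_width: 0.0006
```

```bash
cat > w.py <<'E'
from h import *
import sys
S=Cam("side");np.save(f"pics/f_{sys.argv[1]}.npy",S.f)
s=r.get_state();print(s["time_s"],s["tcp_pos"][2],s["contact_force"][2])
if len(sys.argv)>2:
    a=np.load(f"pics/f_{sys.argv[2]}.npy").astype(int)
    d=np.abs(a-S.f).max(2)[185:280,205:270]; d=cv2.medianBlur(d.astype(np.uint8),3)
    v,u=np.nonzero(d>30); print(len(v), *( [(u.min()+205,u.max()+205,v.min()+185,v.max()+185)] if len(v) else []))
E
python3 w.py a
```

```text
9.25 0.14276388758597566 4.0142883510950655
```

Request:
drive_tool:
  plan: "0 0 0.1 0; 0 0 0.2 0; 0 0 0.3 0; 0 0 0.4 0; 0 0 0.4 0"

```text
time_s: 9.88
tcp_pos: [0.6698, -0.1187, 0.1382]
eef_rot: [180.0, 0.0, -87.5]
contact_force: [-0.4, -2.0, 2.3]
gripper_width: 0.0
```

Request:
drive_tool:
  plan: "0 0 0.1 0; 0 0 0.2 0; 0 0 0.3 0; 0 0 0.3 0"

```text
time_s: 10.38
tcp_pos: [0.6699, -0.1187, 0.1355]
eef_rot: [-180.0, 0.0, -87.5]
contact_force: [0.6, -0.1, 3.3]
gripper_width: 0.0002
```

```bash
python3 w.py b a
```

```text
10.425 0.1355652733610973 2.5342859682314534
17 (np.int64(232), np.int64(238), np.int64(203), np.int64(237))
```

Request:
drive_tool:
  plan: "0 0 0.1 0; 0 0 0.2 0; 0 0 0.2 0; 0 0 0.2 0"

```text
time_s: 10.92
tcp_pos: [0.6699, -0.1187, 0.1336]
eef_rot: [-180.0, 0.0, -87.5]
contact_force: [-0.8, 0.3, 3.3]
gripper_width: 0.0005
```

```bash
python3 w.py c a; python3 - <<'E'
import numpy as np,cv2
o=[]
for k in "abc":
    f=np.load(f"pics/f_{k}.npy"); o.append(cv2.resize(f[185:280,220:258,::-1],None,fx=6,fy=6,interpolation=cv2.INTER_CUBIC))
cv2.imwrite("pics/abc.png",np.hstack(o))
E
```

```text
10.975 0.13356885627493004 2.8964441379122445
9 (np.int64(235), np.int64(237), np.int64(236), np.int64(238))
```

View pics/abc.png

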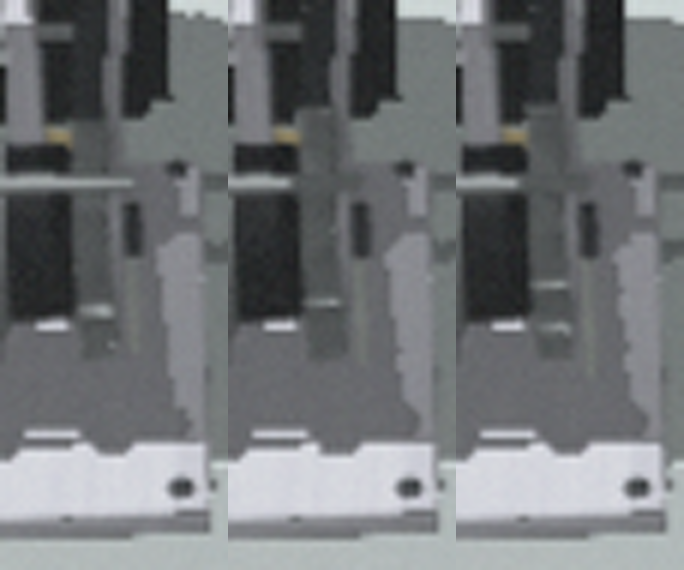

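Request:
drive_tool:
  plan: "0 0 0 0; 0 0 0 0; 0 0 0 0; 0 0 0 0; 0 0 0 0; 0 0 0 0; 0 0 0 0; 0 0 0 0"

```text
time_s: 11.98
tcp_pos: [0.6699, -0.1188, 0.1336]
eef_rot: [-180.0, 0.0, -87.5]
contact_force: [-0.1, 2.2, 3.8]
gripper_width: 0.0004
```

```bash
python3 w.py d c
```

```text
12.025 0.13357544673162855 3.0938770368689714
11 (np.int64(233), np.int64(237), np.int64(233), np.int64(235))
```

Request:
drive_tool:
  plan: "0 0 0 0; 0 0 0 0; 0 0 0 0; 0 0 0 0; 0 0 0 0; 0 0 0 0; 0 0 0 0; 0 0 0 0"

```text
time_s: 13.02
tcp_pos: [0.6698, -0.1188, 0.1336]
eef_rot: [180.0, -0.0, -87.5]
contact_force: [-0.4, 1.5, 2.4]
gripper_width: -0.0
```

```bash
python3 w.py e d
```

```text
13.075 0.13357235312108245 3.0917196378577776
22 (np.int64(234), np.int64(243), np.int64(235), np.int64(259))
```

Request:
drive_tool:
  plan: "0 0 0 0; 0 0 0 0; 0 0 0 0; 0 0 0 0; 0 0 0 0; 0 0 0 0; 0 0 0 0; 0 0 0 0"

```text
time_s: 14.08
tcp_pos: [0.6698, -0.1188, 0.1336]
eef_rot: [-180.0, 0.0, -87.5]
contact_force: [0.0, 1.8, 3.8]
gripper_width: 0.0008
```

```bash
python3 w.py f e; python3 - <<'E'
import numpy as np,cv2
o=[]
for k in "def":
    f=np.load(f"pics/f_{k}.npy"); o.append(cv2.resize(f[185:280,220:258,::-1],None,fx=6,fy=6,interpolation=cv2.INTER_CUBIC))
cv2.imwrite("pics/def.png",np.clip(np.hstack(o)*1.3,0,255))
E
```

```text
14.125 0.13357471783134706 3.4752084805662387
20 (np.int64(235), np.int64(243), np.int64(236), np.int64(261))[ WARN:0@0.565] global loadsave.cpp:1063 imwrite_ Unsupported depth image for selected encoder is fallbacked to CV_8U.
```

View pics/def.png

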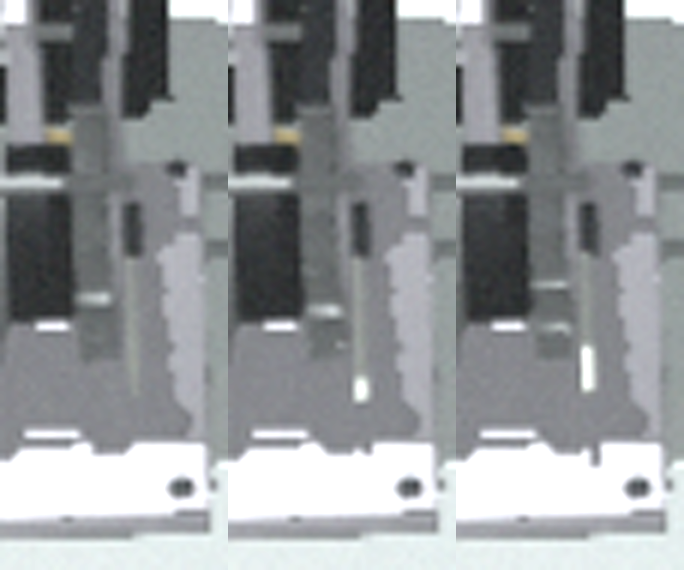

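Request:
drive_tool:
  plan: "0 0 0 0; 0 0 0 0; 0 0 0 0; 0 0 0 0; 0 0 0 0; 0 0 0 0; 0 0 0 0; 0 0 0 0"

```text
time_s: 15.12
tcp_pos: [0.6698, -0.1188, 0.1336]
eef_rot: [180.0, -0.0, -87.5]
contact_force: [0.8, 2.9, 3.6]
gripper_width: 0.0003
```

Request:
drive_tool:
  plan: "0 0 0 0; 0 0 0 0; 0 0 0 0; 0 0 0 0; 0 0 0 0; 0 0 0 0; 0 0 0 0; 0 0 0 0"

```text
time_s: 16.12
tcp_pos: [0.6698, -0.1188, 0.1336]
eef_rot: [180.0, -0.0, -87.5]
contact_force: [0.9, 1.1, 2.9]
gripper_width: -0.0001
```

```bash
python3 w.py g f
```

```text
16.175 0.13356238551490396 2.5935363548175987
49 (np.int64(235), np.int64(244), np.int64(231), np.int64(263))
```

Request:
drive_tool:
  plan: "0 0 0 0; 0 0 0 0; 0 0 0 0; 0 0 0 0; 0 0 0 0; 0 0 0 0; 0 0 0 0; 0 0 0 0"

```text
time_s: 17.18
tcp_pos: [0.6698, -0.1188, 0.1336]
eef_rot: [180.0, -0.0, -87.5]
contact_force: [0.4, 2.0, 3.3]
gripper_width: 0.0003
```

```bash
python3 w.py h g; python3 - <<'E'
import numpy as np,cv2
o=[]
for k in "fgh":
    f=np.load(f"pics/f_{k}.npy"); o.append(cv2.resize(f[185:280,220:258,::-1],None,fx=6,fy=6,interpolation=cv2.INTER_CUBIC))
    c=f[200:258,236:247].astype(int).min(2); v,u=np.nonzero(c>165); print(k,sorted(zip(v+200,u+236))[:3],sorted(zip(v+200,u+236))[-3:])
cv2.imwrite("pics/fgh.png",np.hstack(o))
E
```

```text
17.225 0.13356784898113402 3.1354801155331558
27 (np.int64(236), np.int64(242), np.int64(232), np.int64(241))
f [(np.int64(243), np.int64(241)), (np.int64(243), np.int64(242)), (np.int64(244), np.int64(241))] [(np.int64(248), np.int64(242)), (np.int64(249), np.int64(241)), (np.int64(249), np.int64(242))]
g [(np.int64(236), np.int64(241)), (np.int64(237), np.int64(241)), (np.int64(238), np.int64(241))] [(np.int64(240), np.int64(240)), (np.int64(240), np.int64(241)), (np.int64(241), np.int64(241))]
h [(np.int64(232), np.int64(240)), (np.int64(232), np.int64(241)), (np.int64(233), np.int64(240))] [(np.int64(234), np.int64(241)), (np.int64(235), np.int64(240)), (np.int64(235), np.int64(241))]
```

View pics/fgh.png

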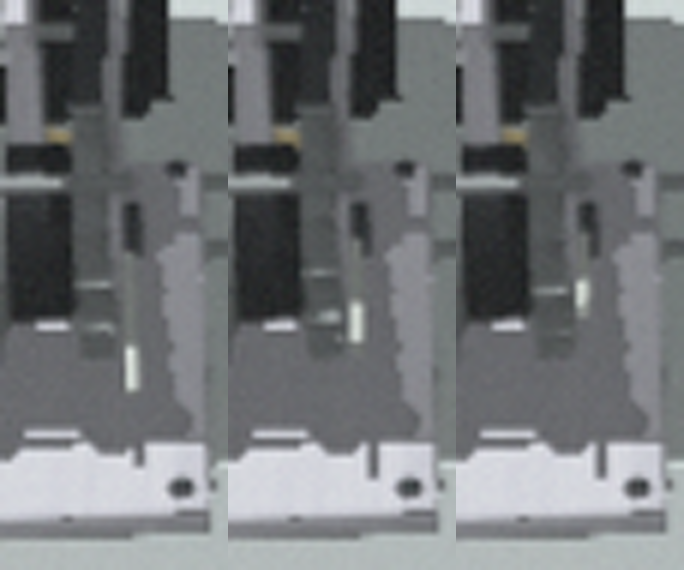

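Request:
drive_tool:
  plan: "0 0 0 0; 0 0 0 0; 0 0 0 0; 0 0 0 0; 0 0 0 0; 0 0 0 0; 0 0 0 0; 0 0 0 0"

```text
time_s: 18.23
tcp_pos: [0.6698, -0.1188, 0.1336]
eef_rot: [-180.0, -0.0, -87.5]
contact_force: [1.0, 0.8, 3.1]
gripper_width: 0.0004
```

```bash
python3 w.py i h; python3 - <<'E'
import numpy as np
f=np.load("pics/f_i.npy"); c=f[205:258,239:244].astype(int).min(2); print(c.max(1).tolist())
E
```

```text
18.275 0.13354924650945182 3.1692321215095522
16 (np.int64(240), np.int64(244), np.int64(228), np.int64(263))
[115, 118, 117, 115, 117, 116, 114, 106, 102, 95, 96, 101, 100, 106, 106, 111, 113, 110, 114, 110, 107, 131, 189, 188, 172, 161, 121, 104, 105, 103, 105, 103, 104, 104, 102, 104, 104, 105, 105, 105, 108, 107, 106, 104, 105, 107, 106, 109, 108, 106, 106, 106, 108]
```

Request:
drive_tool:
  plan: "0 0 0 0; 0 0 0 0; 0 0 0 0; 0 0 0 0; 0 0 -2 0; 0 0 -6 0; 0 0 -9 0; 0 0 -10 0"

```text
time_s: 19.27
tcp_pos: [0.6702, -0.1192, 0.2352]
eef_rot: [-179.9, -0.0, -87.5]
contact_force: [-0.3, 0.1, -0.9]
gripper_width: 0.0002
```

Request:
drive_tool:
  plan: "0 0 0 0; 0 0 0 0; 0 0 0 0; 0 0 0 0; 0 0 0 0; 0 0 0 0; 0 0 0 0; 0 0 0 0"

```text
time_s: 20.27
tcp_pos: [0.6698, -0.1188, 0.2336]
eef_rot: [-180.0, 0.0, -87.5]
contact_force: [-0.2, -0.4, 0.4]
gripper_width: 0.0003
```

Request:
drive_tool:
  plan: "0 0 0 0; 0 0 0 0; 0 0 0 0; 0 0 0 0; 0 0 0 0; 0 0 0 0; 0 0 0 0; 0 0 0 0"

```text
time_s: 21.28
tcp_pos: [0.6699, -0.1188, 0.2336]
eef_rot: [-180.0, 0.0, -87.5]
contact_force: [0.2, -0.4, -0.5]
gripper_width: 0.0008
```

```bash
python3 w.py j i
```

```text
21.325 0.2335553078276453 0.3582650939646229
363 (np.int64(205), np.int64(269), np.int64(185), np.int64(262))
```

Request:
drive_tool:
  plan: "0 0 -2 0; 0 0 -5 0; 0 0 -5 0; 0 0 -5 0; 0 0 -5 0; 0 0 -5 0; 0 0 -5 0; 0 0 -5 0"

```text
time_s: 22.32
tcp_pos: [0.6698, -0.1188, 0.2834]
eef_rot: [180.0, -0.0, -87.5]
contact_force: [0.1, 0.4, -0.6]
gripper_width: 0.0005
```

```bash
python3 w.py k j; python3 - <<'E'
import numpy as np,cv2
o=[]
for k in "ajk":
    f=np.load(f"pics/f_{k}.npy"); o.append(cv2.resize(f[165:265,215:258,::-1],None,fx=6,fy=6,interpolation=cv2.INTER_CUBIC))
cv2.imwrite("pics/ajk.png",np.hstack(o))
E
```

```text
22.375 0.28345071895025326 -0.24071455774123363
85 (np.int64(205), np.int64(269), np.int64(185), np.int64(257))
```

View pics/ajk.png

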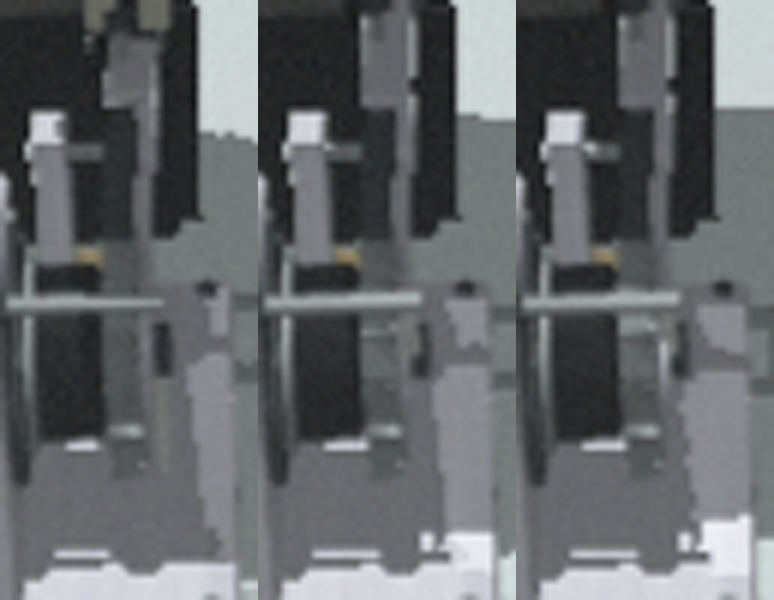

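Request:
drive_tool:
  plan: "0 1 -1 0; 0 4 -1 0; 0 8 -1 0; 0 12 -1 0; 0 16 -1 0; 0 20 -1 0; 0 23 -1 0; 0 24 -1 0"

```text
time_s: 23.38
tcp_pos: [0.4285, -0.1296, 0.2949]
eef_rot: [-179.8, 0.0, -87.5]
contact_force: [1.3, -0.4, 0.9]
gripper_width: 0.0006
```

Request:
drive_tool:
  plan: "3 0 0 0; 7 0 0 0; 12 0 0 0; 17 0 0 0; 22 0 0 0; 26 0 0 0; 28 0 0 0; 28 0 0 0"

```text
time_s: 24.38
tcp_pos: [0.4424, -0.41, 0.293]
eef_rot: [180.0, 0.0, -87.6]
contact_force: [-0.7, 0.4, -0.6]
gripper_width: 0.0004
```

```bash
python3 w.py l k; python3 w.py m l; python3 - <<'E'
from h import *
S=Cam("side");T=Cam("top")
f=sum(np.load(f"pics/f_{k}.npy").astype(float) for k in "lm")/2
a=cv2.resize(f[165:265,215:258].astype(np.uint8),None,fx=6,fy=6,interpolation=cv2.INTER_CUBIC)
b=cv2.resize(T.f[135:195,245:311],None,fx=8,fy=8,interpolation=cv2.INTER_CUBIC)
o=np.zeros((600,258+528,3),np.uint8);o[:,:258]=a;o[:480,258:]=b
cv2.imwrite("pics/last.png",o[:,:,::-1])
O=np.array([.6747,.0285,0]);yw=np.radians(2.5);X=np.array([np.cos(yw),np.sin(yw),0]);Y=np.array([-np.sin(yw),np.cos(yw),0])
for g in(22,46,70):
    p=O-.028*X+.06*np.sin(np.radians(g))*Y+[0,0,.085+.06*np.cos(np.radians(g))]
    print(g,(S.px(p)-[214.5,164.5])*6,(T.px(p)-[244.5,134.5])*8+[258,0])
E
```

```text
24.425 0.29327153209325774 -0.07902752708203148
1720 (np.int64(206), np.int64(269), np.int64(185), np.int64(258))
24.475 0.29357389539366674 0.36174522608115106
0
22 [166.52410142 243.75555457] [458.86636271 298.08015175]
46 [168.17188829 312.39136826] [381.05439071 313.64656354]
70 [170.79920219 387.5475015 ] [334.33343734 333.77406285]
```

View pics/last.png

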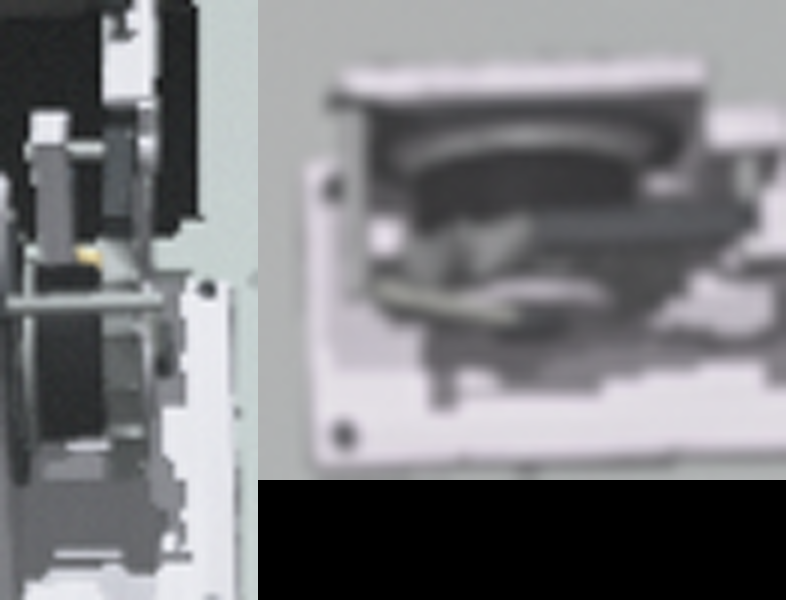

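```bash
python3 -c "
from plant import r
print(r.close_job())"
```

```text
the job is handed in; nothing more can be done
None
```

The drum ran back and stopped with the index arm at the marker, and I handed the job in at about 24.5 s of the 64 s allowed; no verdict was reported.

**The run:** I pressed the lever pad with the closed fingers. The idle play was about 17 mm. I then pressed about 13 mm further and held it for about 8 s while the drum turned at about 0.26 rad/s. The highest upward force read was about 5.5 N. I let go about 5.5 teeth after the start so the pawl would drop into the sixth stop.

**Last checks:**
- **Position:** in the last top picture the index tip stands right beside the marker pin's end, at pixel (378, 290) against about (360, 295). I put the index at about 46° and the pin at about 43°, roughly 10 mm apart, from pixel readings good to a few degrees.
- **Standstill:** two side pictures taken 0.05 s apart showed no change. The tooth pattern also matched the starting one, as it should with the pawl seated. I did not measure the pawl nose's height directly.
- **Robot clear:** the arm had been moved well away and the force read about zero.
- **Bystanders:** the arm was never moved near them, but I did not re-measure their positions at the end.
- **Disagreements:** the two cameras differed by up to about 7 mm on the stand's left edge and 13 mm on the pad. In the side view the tip near the pin was hard to make out, so the final position rests on the top view and the tooth count.

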